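# Set a printing screen on the easel ledge, raise it to the mark and lock the cam lever

### The arm

A 6-joint arm with a two-finger parallel gripper is mounted at the origin on the work surface; the furniture and walls round the work are solid. World frame = base frame: x ahead of the robot, y to its left, z up, the work surface at z = 0. Lengths are in m, angles in rad, forces in N, time in s.
With the tool pointing down it reaches from about 0.425 to 0.95 m from the base axis. Payload 3.5 kg.
Tool frame: the origin (TCP) lies at the very end of the fingers, on their centre line; the grasp point (between the pads) lies ctrl.grip_point_offset behind it (ctrl.grip_point_offset is the distance from the TCP to the grasp point, in m); z points along the fingers, y is the direction in which the jaws open and shut (so a half turn about z gives the same grasp; the last joint's range is limited). The gripper opens to 85 mm and grips with 20 to 120 N. Pads are 22 mm wide; open, the fingers measure 114 mm over their backs; the gripper's body (76 mm by 85 mm) begins 54 mm behind the grasp point. The pads swing forward as they close: fully open they stand 13 mm farther back than shut.
Start: joints at [-1.334, 0.286, 1.577, -0, 1.279, -0.15], TCP at [0.255, -0.625, 0.231] pointing down, gripper open.
Joint ranges: [-2.77, 2.77], [-0.9, 2.22], [0.21, 2.48], [-1.53, 4.67], [0.24, 2.81], [-2.84, 2.84]. Speed limits (rad/s): [2.79, 2.79, 3.14, 3.14, 3.14, 3.14].

### API

Orientations are given as a unit quaternion [x, y, z, w].
In Python, from plant import ctrl gives the robot as it stands.
- The arm moves only by the tool servo_tool, never from a script. Its argument "increments" is a list of rows, each a list of 5 numbers: the opening, from 0 (shut) to 1 (fully open), then the shift along the world's x, y, z in units of 40 mm (1.0 is 40 mm), then the turn about the world's z in units of 5 degrees (1.0 is 5 degrees). A call has exactly 10 rows; each row is the pose to reach, as a shift and turn from the pose measured when the call began; what a row does not reach only later rows make up. A row lasts 1/12 s, in which the tool goes at most 41.7 mm and 7.16 degrees, less where a joint would pass 70% of its speed; a pose out of reach is approached as far as the arm can. A call with a gripper value outside its range is refused whole. The fingers move at their own pace and stop on an object; "grip_force" is the grip in N (left out, the last holds). Time passes only in rows, so rows that repeat a pose let the fingers close, or fill a call up. It gives the time, the measured TCP pose, the force and the opening at its end, in the units of the state.
- ctrl.get_state(): the state, without advancing time (a new reading comes with each control period).
- ctrl.read_camera(name): name is "scene" or "top"; returns a dict with "frame" (480x640x3 uint8, red, green, blue), "K" (3x3 intrinsics, pixels), "extrinsics" (4x4, takes a point from camera to world coordinates). Camera axes: x right, y down, z forward; pixel columns grow to the right and rows downward; lengths in m; the calibration is good to about 2 mm. A picture is of the moment at which its call begins. There is no depth.
- ctrl.sign_off(): hands the job in, once; it reports no verdict.
Trained networks look in a picture, given as the dict that the camera call returned (one of the last four; its "shot" number tells which), for a name from the list of things; names that differ only in an ending like _2 or _b are one class to them, and where a whole thing is asked for, a point or a joint stands for the part that bears it (a point fixed in the world has none). Each returns a list of dicts, best first, with "conf" (0 to 1); they miss things now and then, are a little off and sometimes report something else, mostly with a low value. They report only what shows in the picture. A call takes as long as a camera call.
- ctrl.masks_of(picture, query): "region" (480x640 bool, what is visible of it) and "extent" ([left, top, right, bottom] in pixels, round what is visible of it).
- ctrl.landmark_of(picture, query): "centre" ([row, column] in pixels: a listed point, or the origin of a listed thing).
The state is a dict: "time": time; "qpos": joint angles; "dq": joint speeds; "joint_efforts": joint torques, N m; "eef_pos": TCP position; "tcp_rot": TCP orientation; "contact_force": force on the tool from outside, world axes, zero at the start; "wrist_torque": the same for the moment, N m; "opening": opening from 0.0 (shut) to 1.0 (fully open).
Only numpy, scipy, OpenCV 4.12 (cv2) and the standard library are available. Lean on these libraries where they do the work, as an engineer would, in place of code of your own. Each camera call takes 0.05 s, during which the arm holds its last target. There are 200 camera calls.

### The job

Stand the small printing screen on the ledge of the sloping table easel, long side down, centred and lying flat against the mast, ready for touching up, and let go of it. Then reach round the clamp below the ledge, push the ledge with the screen on it up the mast until its brass pointer meets the red line and, holding it there because it slides back, squeeze the orange cam lever fully shut against the ribbed grey finger rest. Finish while still holding the clamp like that, one finger on the lever and the other on the rest, and leave everything else on the table standing where it is.

Things in the scene. Friction and masses are not known exactly. Their poses are not given: they have to be found in the camera images.
- screen: Loose printing screen: pale wooden frame 110 (its x) x 140 (its y) x 20 mm with an ochre mesh and a green leaf; starts flat on the table, mesh down, mass 110-230 g. Origin: centre of its underside, z up. Bars 18 mm wide, so the middle of a 110 mm side bar is at x 0, y +-61 mm, z 10 mm; the mesh is only 3 mm thick, so a finger fits inside. Same turned by half a turn.
- easel: Fixed table easel of wood: base 300 x 188 x 21 mm, square mast 20 x 20 x 320 mm that rises along the easel's +x (away from the robot) at 0.45 rad from level. Origin on the table under its middle. Lower end of the mast's upper face at x -150, z +55 mm; the face runs up from there. Two struts hold the mast from behind.
- ledge (a joint): How far the ledge has slid up the mast: 0 at the bottom, where it starts, red line at 0.070 m, end stop at 0.100. It runs freely and slides back down by itself (with screen about 2 N down the slope) unless it is held or the cam lever is shut.
- ledge_seat (a point): Point on the ledge where the screen's lower edge rests, on the mast's upper face, mid width. Its axes: x up the mast, y to the mast's left, z out of the face. The ledge bar is 150 mm wide (y), fills x -16..0 and z -6..+24 mm; two back plates (y +-10.5..56, x -16..+34) are flush with the face. A seated screen has its origin at x +55, y 0, z 0 here, z axes parallel.
- clamp_grip (a point): Middle of the clamp below the ledge; moves with it, axes as ledge_seat, where it lies at x -29, y +3, z 0 mm. Fingers close on it along y from out of the face: the ribbed grey finger rest is at y -19 (x -33..+13, z -22..+12), the outside of the shut lever at y +19. Open fingers (22 mm wide) fit here astride the clamp, 2 mm below the ledge bar, whose lower side (x +13) they can push up.
- lever (a joint): Cam lever angle: 0 shut, along the mast; starts open at 0.36 to 0.46 rad; stop at 0.55. Its orange handle, 10 mm thick, is on a steel nose that starts to bind on the mast at about 0.33 rad; shutting it takes about 10 N at the handle and drags the ledge a little down the mast. It stays shut, just past dead centre.
- lever_face (a point): Middle of the outer side of the lever's handle, 40 mm from the pivot (pivot in ledge_seat axes: x -1, y +23.5 mm). The handle reaches from 20 to 60 mm from the pivot and stands z -21..+9 mm about the mast's upper face. Open at 0.45 rad, its outside is 36 mm to the left of clamp_grip at 39 mm from the pivot.
- mark (a point): The red line round the mast, middle of its upper face. Axes as easel.
- pointer (a point): Lower edge of the ledge's clamp, with the brass pointer, on the middle of the mast's upper face; meets point mark when the ledge is at its height.
- block_a: Loose wooden printing block with a turned grip, 50 x 62 x 68 mm, behind the work; leave it. Origin under its centre.
- block_b: Second loose printing block, 50 x 62 x 68 mm, at the back; leave it. Origin under its centre.
- tape: Loose roll of masking tape, 98 x 96 x 25 mm; leave it. Origin under its centre.
- seed_jar: Loose glass jar with a black lid, 63 mm across, 94 mm high, at the back; leave it. Origin under its centre.
- red_jar: Loose glass jar with a red lid, 65 mm across, 97 mm high, at the back; leave it. Origin under its centre.

How it is judged:
On the way, in this order (a step that is already met when the one before it is completed fails the run):
1. the screen stands on the ledge, flat on the mast, let go, while the cam lever is still open (x of screen in the frame of ledge_seat between 0.049 and 0.063 m and y of screen in the frame of ledge_seat between -0.018 and 0.018 m and z of screen in the frame of ledge_seat between -0.005 and 0.006 m and angle between the z axis of screen and the z axis of ledge_seat, either way round below 0.09 rad and angle between the x axis of screen and the x axis of ledge_seat, either way round below 0.12 rad and contact force between the fingers and screen below 0.1 N and value of joint lever above 0.2 rad), for 0.3 s.
2. the ledge, with the screen on it, is held at the red line while the lever is still open (distance between pointer and mark below 0.006 m and value of joint lever above 0.2 rad), for 0.2 s.
At the end, for the whole second after the job is handed in: Pointer within 6 mm of the red line, lever within 0.06 rad of shut, one finger pressing it and the other the finger rest (2 N or more each), screen untouched and still on the ledge: lower edge within 8 mm of the ledge, underside within 6 mm of the face, 18 mm of centred, 0.12 rad of square, flat (x of screen in the frame of ledge_seat between 0.049 and 0.063 m and y of screen in the frame of ledge_seat between -0.018 and 0.018 m and z of screen in the frame of ledge_seat between -0.005 and 0.006 m and angle between the z axis of screen and the z axis of ledge_seat, either way round below 0.09 rad and angle between the x axis of screen and the x axis of ledge_seat, either way round below 0.12 rad and contact force between the fingers and screen below 0.1 N and distance between pointer and mark below 0.006 m and value of joint lever below 0.06 rad and contact force between the fingers and lever_c0 above 2 N and contact force between the fingers and ledge_c3 above 2 N and linear speed of screen below 0.02 m/s); the arm keeps its last pose, push and grip.
It fails at once if the lever is shut while the ledge is off the red line (value of joint lever below 0.1 rad and distance between pointer and mark above 0.015 m).
It fails at once if the screen is tipped on its edge or over (angle between screen's own z axis and vertical above 0.9 rad).
It fails at once if a bystander is moved by more than 3 cm (distance of any of block_a, block_b, tape, seed_jar, red_jar from where it was at the start of the episode above 0.03 m).
It also fails if it takes over 54 s, if anything falls off the work surface, if the arm or the gripper's body presses on something with over 40 N, if the wrist force passes 120 N, or if a joint passes its speed limit or range.

## Working session

There is one attempt and no reset: what is moved stays moved. The work goes in short steps, Python scripts to look and compute and a tool call to move; the robot and the scene stay as the last step left them, time stands still between calls to the robot, and variables do not carry over. Pictures are saved under pics/ and viewed, about 8 in all and at most 12, crops included, and the job is handed in when it is done.

Besides the shell and the picture viewer there is one more tool, called after "Request:" as a command line: name --pt "numbers of a row" for each row, then --argument value for the rest. servo_tool: Moves the arm, as the interface text tells. Its arguments: {"type":"object","properties":{"increments":{"type":"array"},"grip_force":{"type":"number"}},"required":["increments"]}

```bash
mkdir -p pics; ls; python3 - <<'E'
from plant import ctrl
import cv2,numpy as np
s=ctrl.get_state();print({k:np.round(v,3).tolist() for k,v in s.items()},ctrl.grip_point_offset)
for n in("scene","top"):
    p=ctrl.read_camera(n);cv2.imwrite(f"pics/{n}0.png",p["frame"][:,:,::-1])
    print(n,np.round(p["K"],1).tolist(),np.round(p["extrinsics"],4).tolist())
    for q in("screen","easel","ledge_seat","clamp_grip","lever_face","mark","pointer","block_a","tape","seed_jar","red_jar"):
        print(q,[(np.round(d["centre"],1).tolist(),round(d["conf"],2)) for d in ctrl.landmark_of(p,q)][:3])
E
```

```text
pics
{'time': 0.0, 'qpos': [-1.334, 0.287, 1.578, -0.0, 1.279, -0.15], 'dq': [0.0, 0.0, -0.0, 0.001, -0.001, -0.001], 'joint_efforts': [-0.0, -40.598, -29.262, -0.0, 0.006, 0.0], 'eef_pos': [0.254, -0.624, 0.23], 'tcp_rot': [0.981, 0.192, -0.0, -0.001], 'contact_force': [0.071, -0.388, -0.058], 'wrist_torque': [0.063, -0.052, -0.078], 'opening': 1.002} 0.0187
scene [[583.1, 0.0, 317.6], [0.0, 583.1, 241.4], [0.0, 0.0, 1.0]] [[-0.471, -0.5963, 0.6501, -0.4467], [-0.882, 0.3026, -0.3614, 0.5911], [0.0188, -0.7435, -0.6685, 1.0806], [0.0, 0.0, 0.0, 1.0]]
screen [([321.0, 180.7], 0.85)]
easel []
ledge_seat [([322.2, 183.5], 0.72)]
clamp_grip [([226.6, 442.6], 0.54)]
lever_face []
mark []
pointer [([225.6, 441.0], 0.52)]
block_a [([234.6, 296.4], 0.48)]
tape [([374.2, 219.1], 0.64)]
seed_jar [([250.7, 235.1], 0.81)]
red_jar [([241.2, 263.2], 0.87)]
top [[437.8, 0.0, 312.6], [0.0, 437.8, 243.1], [0.0, 0.0, 1.0]] [[0.029, -0.989, 0.1454, 0.3241], [-0.9996, -0.0288, 0.0037, 0.0429], [0.0005, -0.1454, -0.9894, 1.1422], [0.0, 0.0, 0.0, 1.0]]
screen [([233.6, 171.3], 0.56)]
easel [([246.6, 445.3], 0.58), ([176.5, 248.3], 0.47)]
ledge_seat [([258.7, 449.1], 0.73)]
clamp_grip [([266.0, 442.9], 0.88)]
lever_face [([265.0, 425.3], 0.43)]
mark [([257.6, 450.4], 0.76)]
pointer [([279.5, 432.7], 0.83), ([176.1, 248.7], 0.24)]
block_a [([177.9, 309.8], 0.81), ([184.1, 345.6], 0.62)]
tape [([308.6, 172.3], 0.59)]
seed_jar [([174.2, 251.8], 0.67)]
red_jar [([180.1, 278.7], 0.84)]
```

View pics/scene0.png

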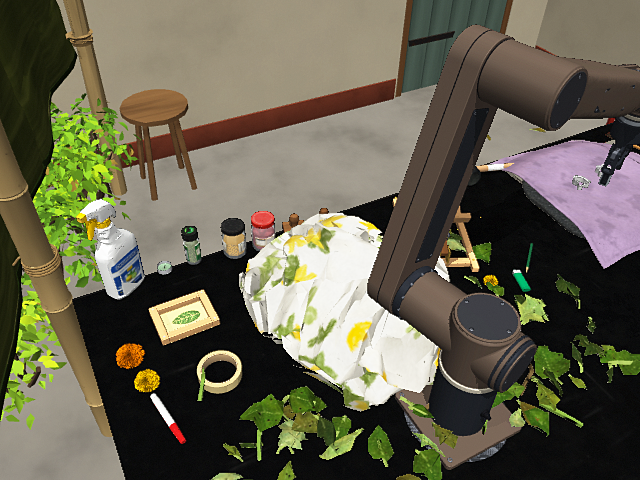

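View pics/top0.png

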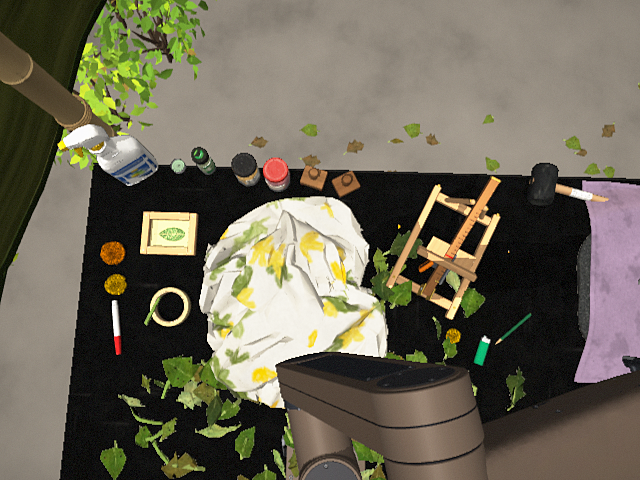

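The top view shows the screen at about (168,233), the cloth at (290,300) and the easel at (447,250), with its mast rising up and to the right. The orange lever is on its left, at (430,265). In the scene view the arm hides most of the easel. I'll fit the screen and zoom in on the easel.

```bash
cat > h.py <<'E'
from plant import ctrl
import cv2,numpy as np
def pix2w(p,rc,z):
    K,T=p["K"],p["extrinsics"]; rc=np.atleast_2d(rc).astype(float)
    d=np.c_[rc[:,1],rc[:,0],np.ones(len(rc))]@np.linalg.inv(K).T@T[:3,:3].T; o=T[:3,3]
    return o+d*((z-o[2])/d[:,2])[:,None]
def w2pix(p,P):
    K,T=p["K"],p["extrinsics"]; c=(np.atleast_2d(P)-T[:3,3])@T[:3,:3]; u=c@K.T; return u[:,:2]/u[:,2:]
def save(p,name,box,f):
    l,t,r,b=box; cv2.imwrite("pics/"+name,cv2.resize(p["frame"][t:b,l:r,::-1],None,fx=f,fy=f,interpolation=cv2.INTER_CUBIC))
def rect(p,q="screen",z=.02):
    m=ctrl.masks_of(p,q)[0]; c=max(cv2.findContours(m["region"].astype(np.uint8),0,2)[0],key=cv2.contourArea)[:,0,::-1]
    w=pix2w(p,c,z)[:,:2]; r=cv2.minAreaRect((w*1000).astype(np.float32)); return m["conf"],r,np.round(cv2.boxPoints(r),0).tolist()
E
python3 - <<'E'
from h import *
for n in("scene","top"):
    p=ctrl.read_camera(n); print(n,rect(p))
save(p,"easel1.png",(375,165,525,325),5 and 3.7)
print(np.round([pix2w(p,[307,172],.025),pix2w(p,[168,245],.095),pix2w(p,[172,276],.095)],3).tolist())
E
```

```text
scene (0.76, ((495.3358154296875, 424.99786376953125), (126.89749908447266, 141.8114013671875), 0.2245209962129593), [[432.0, 496.0], [432.0, 354.0], [559.0, 354.0], [559.0, 496.0]])
top (0.89, ((503.566650390625, 420.64764404296875), (146.3415985107422, 111.66331481933594), 89.72047424316406), [[447.0, 348.0], [559.0, 347.0], [560.0, 494.0], [448.0, 494.0]])
[[[0.315, 0.397, 0.025]], [[0.661, 0.22, 0.095]], [[0.653, 0.143, 0.095]]]
```

View pics/easel1.png

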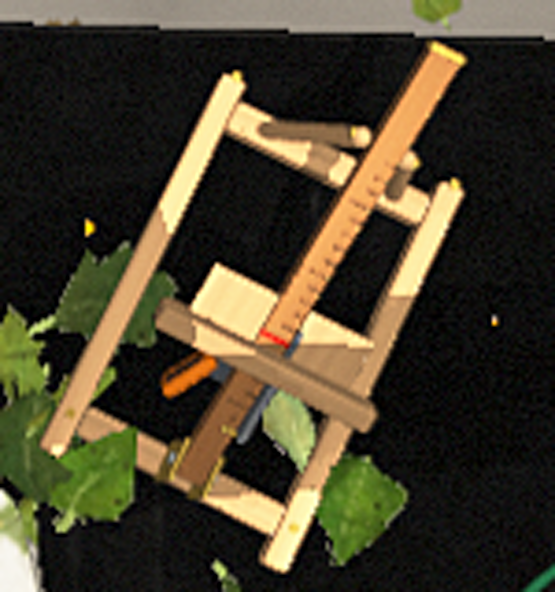

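The zoom shows the easel base's outer corners at crop (222,76), (42,449), (280,572) and (463,188), and the mast tip at (446,56). The ledge bar runs from (165,310) to (375,415) and the red line is at (275,338). The lever is open on the left at (185,378) and the grey rest is at (255,415). Now I'll fit the easel pose.

```bash
cat > e.py <<'E'
from h import *
from scipy.optimize import least_squares
A=.45;c,s=np.cos(A),np.sin(A)
def E2W(e,P):
    x,y,t=e;P=np.atleast_2d(P);return np.c_[x+P[:,0]*np.cos(t)-P[:,1]*np.sin(t),y+P[:,0]*np.sin(t)+P[:,1]*np.cos(t),P[:,2]]
def M2E(P): # mast coords: x from lower end along face,y,z out of face
    P=np.atleast_2d(P);return np.c_[-.150+P[:,0]*c-P[:,2]*s,P[:,1],.055+P[:,0]*s+P[:,2]*c]
E
python3 - <<'E'
from e import *
p=ctrl.read_camera("top")
cr=lambda a:np.array(a)/3.7+np.array([375,165])-.4
B=[[.15,.094,.021],[-.15,.094,.021],[-.15,-.094,.021],[.15,-.094,.021]]
bp=cr([[222,76],[42,449],[280,572],[463,188]])
mp=cr([[446,54],[277,338]])
f=lambda v:np.r_[(w2pix(p,E2W(v[:3],np.r_[B,M2E([[.32,0,0],[v[3],0,0]])]))-np.r_[bp,mp]).ravel()]
r=least_squares(f,[.5,-.33,-.5,.12]);print(r.x.round(4),r.fun.reshape(-1,2).round(1).tolist())
# without mark's lateral: ledge bar corners (top z=24 face)
e=r.x[:3]
lb=cr([[168,299],[380,404]])
for zc in(.024,):
    g=lambda u:(w2pix(p,E2W(e,M2E([[u[0],.075,zc],[u[0],-.075,zc]])))-lb).ravel()
    q=least_squares(g,[.1]);print("ledge bar upper edge x",q.x,q.fun.round(1))
for n in("ledge_seat","clamp_grip","mark","pointer","lever_face"):
    for d in ctrl.landmark_of(p,n)[:1]:
        g=lambda u:(w2pix(p,E2W(e,M2E([[u[0],u[1],0]])))[0]-np.array(d["centre"])[::-1])
        print(n,d["conf"],least_squares(g,[.1,0]).x.round(4))
E
```

```text
[ 0.4832 -0.2917 -0.447   0.131 ] [[0.5, -2.3], [-0.4, -1.9], [2.3, -0.9], [0.6, -0.6], [-2.6, 5.1], [-0.1, -0.1]]
ledge bar upper edge x [0.12716775] [0.2 0.1 1.8 1.2]
ledge_seat 0.83 [0.1247 0.0016]
clamp_grip 0.8 [0.0925 0.0067]
mark 0.16 [0.1496 0.3802]
pointer 0.55 [0.0643 0.0033]
lever_face 0.61 [0.077  0.5206]
```

```bash
python3 - <<'E'
from e import *
p=ctrl.read_camera("top")
cr=lambda a:np.array(a)/3.7+np.array([375,165])-.4
B=[[.15,.094,.021],[-.15,.094,.021],[-.15,-.094,.021],[.15,-.094,.021]]
bp=cr([[222,76],[42,449],[280,572],[463,188]])
w=[pix2w(p,b[::-1],.021)[0] for b in bp];print(np.round(w,3).tolist(),[round(float(np.linalg.norm(w[i]-w[(i+1)%4])),3) for i in range(4)])
f=lambda v:(w2pix(p,E2W(v,B))-bp).ravel()
r=least_squares(f,[.5,-.33,-.5]);e=r.x;print(e.round(4),r.fun.round(1))
im=cv2.resize(p["frame"][165:325,375:525,::-1],None,fx=3.7,fy=3.7,interpolation=cv2.INTER_CUBIC)
def poly(P,col):
    q=((w2pix(p,E2W(e,P))-[375,165]+.4)*3.7).astype(int);cv2.polylines(im,[q.reshape(-1,1,2)],True,col,1)
poly(B,(0,255,255))
poly(M2E([[0,.01,0],[.32,.01,0],[.32,-.01,0],[0,-.01,0]]),(255,255,0))
S=.1247
poly(M2E([[S,.075,.024],[S,-.075,.024],[S-.016,-.075,.024],[S-.016,.075,.024]]),(0,0,255))
poly(M2E([[S+.034,.056,0],[S+.034,-.056,0],[S,-.056,0],[S,.056,0]]),(255,0,255))
cv2.imwrite("pics/ov.png",im)
E
```

```text
[[0.653, -0.27, 0.021], [0.384, -0.143, 0.021], [0.305, -0.306, 0.021], [0.576, -0.44, 0.021]] [0.298, 0.181, 0.302, 0.186]
[ 0.4795 -0.2897 -0.4469] [-0.2 -0.9 -1.2 -0.4  1.5  0.6 -0.1  0.8]
```

View pics/ov.png

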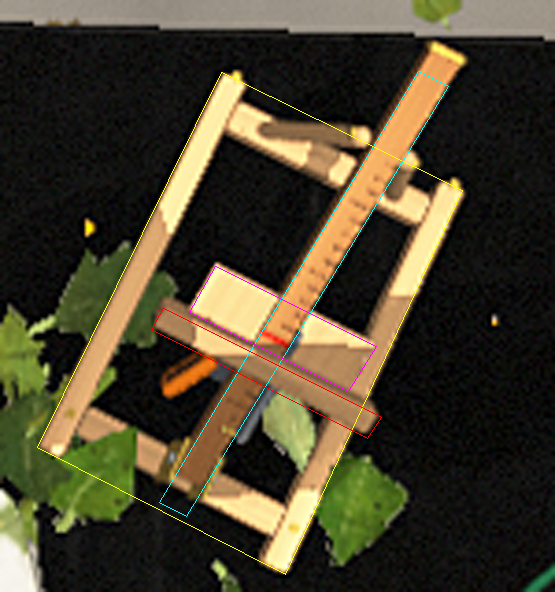

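Request:
servo_tool --pt "0.6 0.5 0.2 1 0" --pt "0.6 1.2 0.8 2 0" --pt "0.6 2 1.4 2.8 0" --pt "0.6 2.8 2 3 -0.5" --pt "0.6 3.6 2.7 3 -1" --pt "0.6 4.4 3.4 3 -1.5" --pt "0.6 5.2 4.1 3 -2" --pt "0.6 6 4.8 3 -2.5" --pt "0.6 6.7 5.6 3 -3" --pt "0.6 7.3 6.4 3 -3.5"

```text
time: 2.58
eef_pos: [0.5329, -0.3859, 0.3513]
tcp_rot: [0.999, 0.04, 0.0, 0.0]
contact_force: [0.5, -1.3, 0.3]
opening: 0.601
```

Request:
servo_tool --pt "0.5 0 0.8 0 -0.2" --pt "0.5 0 1.8 0 -0.5" --pt "0.5 0 2.8 0 -0.7" --pt "0.5 0 3.8 0 -0.9" --pt "0.5 0 4.8 0 -0.9" --pt "0.5 0 5.8 0 -0.9" --pt "0.5 0 6.8 0 -0.9" --pt "0.5 0 7.8 0 -0.9" --pt "0.5 0 8.8 0 -0.9" --pt "0.5 0 9.8 0 -0.9"

```text
time: 3.42
eef_pos: [0.5325, 0.008, 0.3517]
tcp_rot: [1.0, 0.0, 0.001, 0.0]
contact_force: [-0.4, 0.4, -1.2]
opening: 0.501
```

Request:
servo_tool --pt "0.5 0 1 0 0" --pt "0.5 0 2 0 0" --pt "0.5 -0.1 3 0 0" --pt "0.5 -0.2 4 0 0" --pt "0.5 -0.3 5 0 0" --pt "0.5 -0.4 6 0 0" --pt "0.5 -0.5 7 0 0" --pt "0.5 -0.6 8 0 0" --pt "0.5 -0.7 9 0 0" --pt "0.5 -0.75 10 0 0"

```text
time: 4.25
eef_pos: [0.5016, 0.4101, 0.352]
tcp_rot: [1.0, 0.0, 0.001, 0.0]
contact_force: [1.3, -0.2, 0.5]
opening: 0.502
```

Request:
servo_tool --pt "0.5 0 1 -0.5 0" --pt "0.5 0 1.8 -1.2 0" --pt "0.5 0 1.8 -2.2 0" --pt "0.5 0 1.8 -3.2 0" --pt "0.5 0 1.8 -4.2 0" --pt "0.5 0 1.8 -5 0" --pt "0.5 0 1.8 -5.6 0" --pt "0.5 0 1.8 -5.8 0" --pt "0.5 0 1.8 -5.8 0" --pt "0.5 0 1.8 -5.8 0"

```text
time: 5.08
eef_pos: [0.5022, 0.4824, 0.1211]
tcp_rot: [1.0, 0.0, 0.001, -0.0]
contact_force: [0.4, -0.0, 0.4]
opening: 0.498
```

```bash
python3 - <<'E'
from e import *
np.set_printoptions(suppress=True)
s=ctrl.get_state();print(s["eef_pos"])
im=[]
P={}
for n in("scene","top"):
    P[n]=p=ctrl.read_camera(n)
    for q in("screen","ledge_seat","clamp_grip","lever_face","mark","pointer","easel"):
        print(n,q,[(np.round(d["centre"],1).tolist(),round(d["conf"],2)) for d in ctrl.landmark_of(p,q)][:2])
    cv2.imwrite(f"pics/{n}2.png",p["frame"][:,:,::-1])
p=P["scene"]
a=cv2.resize(p["frame"][190:310,350:510,::-1],(480,360),interpolation=cv2.INTER_CUBIC)
q=P["top"]; u=w2pix(q,[[.50,.42,.02]])[0].astype(int)
b=cv2.resize(q["frame"][u[1]-50:u[1]+50,u[0]-40:u[0]+40,::-1],(288,360),interpolation=cv2.INTER_CUBIC)
cv2.imwrite("pics/c2.png",np.hstack([a,b]));print(u)
E
```

```text
[0.50223369 0.48242929 0.12105898]
scene screen [([319.4, 182.0], 0.98), ([215.5, 434.6], 0.45)]
scene ledge_seat [([236.8, 442.5], 0.35)]
scene clamp_grip [([224.8, 440.4], 0.8)]
scene lever_face [([236.9, 443.0], 0.53), ([228.1, 425.9], 0.4)]
scene mark [([214.9, 438.1], 0.82)]
scene pointer [([233.9, 440.3], 0.68)]
scene easel [([234.0, 430.8], 0.96)]
top screen [([233.2, 169.5], 0.8)]
top ledge_seat [([259.7, 445.0], 0.84)]
top clamp_grip [([267.7, 441.8], 0.72), ([277.5, 433.9], 0.2)]
top lever_face [([261.4, 422.8], 0.62)]
top mark [([251.6, 448.1], 0.94)]
top pointer [([281.2, 432.1], 0.62)]
top easel [([243.8, 442.0], 0.8)]
[169 234]
```

View pics/c2.png

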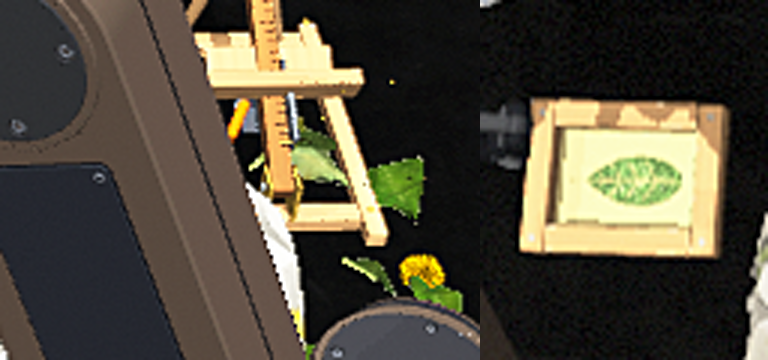

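The left half shows the mast foot at scene pixel (442,255), the ledge bar with its right end at (470,217), and the orange lever at (429,229). The right half shows the gripper over the middle of the screen's left bar.

```bash
python3 - <<'E'
from e import *
np.set_printoptions(suppress=True)
S=ctrl.read_camera("scene");T=ctrl.read_camera("top")
def tri(a,b):
    r=least_squares(lambda v:np.r_[w2pix(S,v)[0]-a,w2pix(T,v)[0]-b],[.5,-.3,.1]);return r.x.round(4),r.fun.round(1)
s={k:np.array(v[::-1]) for k,v in dict(screen=[319.4,182],clamp=[224.8,440.4],mark=[214.9,438.1],pointer=[233.9,440.3],easel=[234,430.8],foot=[255,441.7],barR=[217,470]).items()}
t={k:np.array(v[::-1]) for k,v in dict(screen=[233.2,169.5],clamp=[267.7,441.8],mark=[251.6,448.1],pointer=[281.2,432.1],easel=[243.8,442],foot=[297,429],barR=[278,476.3]).items()}
for k in s:print(k,*tri(s[k],t[k]))
print("screen",pix2w(T,t["screen"][::-1],0),pix2w(S,s["screen"][::-1],0))
# joint fit: easel x,y,yaw + clamp pos along mast; mark=pointer+.07
def f(v):
    e=v[:3];m=v[3];o=[]
    for cam,d in((S,s),(T,t)):
        q=w2pix(cam,E2W(e,np.r_[M2E([[m,0,0],[v[4],.003,0],[m-.07,0,0],[0,0,0],[v[4]+.029,-.075,.024]]),[[0,0,0]]]))
        o+=[q[i]-d[k] for i,k in enumerate(["mark","clamp","pointer","foot","barR"])]
    return np.ravel(o)
r=least_squares(f,[.49,-.29,-.447,.13,.09],loss="soft_l1");print(r.x.round(4));print(f(r.x).reshape(-1,2).round(1).tolist())
E
```

```text
screen [ 0.5083  0.4282 -0.0043] [ 0.1  0.  -0.1 -0.1]
clamp [ 0.4282 -0.2658  0.0893] [ 0.2 -0.  -0.2 -0.1]
mark [ 0.4666 -0.2838  0.0883] [-0.8  0.   0.6  0.4]
pointer [ 0.3951 -0.2406  0.0933] [ 0.5 -0.  -0.4 -0.3]
easel [ 0.5    -0.3004 -0.0129] [-1.4  0.   1.   0.8]
foot [ 0.3627 -0.2396  0.0463] [ 3.4 -0.1 -2.6 -1.9]
barR [ 0.4046 -0.3424  0.1049] [ 0.3 -0.  -0.2 -0.2]
screen [[0.50737792 0.42646493 0.        ]] [[0.50465987 0.42902012 0.        ]]
[ 0.4916 -0.2977 -0.4936  0.1187  0.083 ]
[[1.2, -1.9], [-1.3, 0.5], [0.8, 3.4], [0.8, -0.2], [0.0, -5.0], [0.3, 4.8], [-2.6, 0.4], [0.6, -1.0], [-7.0, -0.8], [0.0, -0.4]]
```

Request:
servo_tool --pt "0.5 0 0 -0.8 0" --pt "0.5 0 0 -1.6 0" --pt "0.5 0 0 -2.2 0" --pt "0.5 0 0 -2.65 0" --pt "0.5 0 0 -2.75 0" --pt "0.5 0 0 -2.75 0" --pt "0 0 0 -2.75 0" --pt "0 0 0 -2.75 0" --pt "0 0 0 -2.75 0" --pt "0 0 0 -2.75 0" --grip_force 50

```text
time: 6.82
eef_pos: [0.503, 0.4831, 0.0124]
tcp_rot: [1.0, 0.0, 0.002, -0.001]
contact_force: [-0.5, 0.5, 3.2]
opening: 0.191
```

Request:
servo_tool --pt "0.35 0 0 0 0" --pt "0.35 0 0 0 0" --pt "0.35 0 0 -0.09 0" --pt "0.35 0 0 -0.09 0" --pt "0 0 0 -0.09 0" --pt "0 0 0 -0.09 0" --pt "0 0 0 -0.09 0" --pt "0 0 0 -0.09 0" --pt "0 0 0 0.3 0" --pt "0 0 0 1 0" --grip_force 100

```text
time: 7.65
eef_pos: [0.5, 0.481, 0.0483]
tcp_rot: [1.0, 0.0, -0.002, 0.002]
contact_force: [-0.0, 0.4, -2.7]
opening: 0.176
```

Request:
servo_tool --pt "0 0 0 0.8 0" --pt "0 0 0 1.8 0" --pt "0 0 0 2.8 0" --pt "0 0 0 3.8 0" --pt "0 0.1 0 4.8 0" --pt "0 0.3 -0.2 5.7 0" --pt "0 0.5 -0.8 6.4 -0.3" --pt "0 0.7 -1.6 6.8 -0.6" --pt "0 0.8 -2.5 7 -1" --pt "0 0.8 -3.4 7 -1.5"

```text
time: 8.48
eef_pos: [0.5332, 0.3441, 0.3329]
tcp_rot: [0.998, -0.066, 0.002, -0.0]
contact_force: [1.5, -0.6, -1.7]
opening: 0.177
```

Request:
servo_tool --pt "0 0 -0.9 0 -0.3" --pt "0 0 -1.8 0 -0.6" --pt "0 0 -2.7 0 -1" --pt "0 0 -3.6 0 -1.3" --pt "0 0 -4.5 0 -1.7" --pt "0 0 -5.4 0 -2" --pt "0 0 -6.3 0 -2.4" --pt "0 0 -7.2 0 -2.8" --pt "0 0 -8.1 0 -3.2" --pt "0 0 -9 0 -3.6"

```text
time: 9.32
eef_pos: [0.5324, -0.0174, 0.3339]
tcp_rot: [0.975, -0.222, 0.002, -0.0]
contact_force: [0.7, 0.7, -2.3]
opening: 0.176
```

```bash
python3 - <<'E'
from h import *
s=ctrl.get_state();print({k:np.round(s[k],3).tolist() for k in("time","qpos","eef_pos","tcp_rot","contact_force","wrist_torque")})
p=ctrl.read_camera("top");q=ctrl.read_camera("scene")
cv2.imwrite("pics/carry.png",np.hstack([cv2.resize(x["frame"][:,:,::-1],(400,300)) for x in(p,q)]))
E
```

```text
{'time': 9.317, 'qpos': [-0.223, -0.096, 1.803, 0.0, 1.43, 1.795], 'eef_pos': [0.532, -0.017, 0.334], 'tcp_rot': [0.975, -0.222, 0.002, -0.0], 'contact_force': [0.653, 0.7, -2.277], 'wrist_torque': [0.041, -0.094, 0.023]}
```

View pics/carry.png

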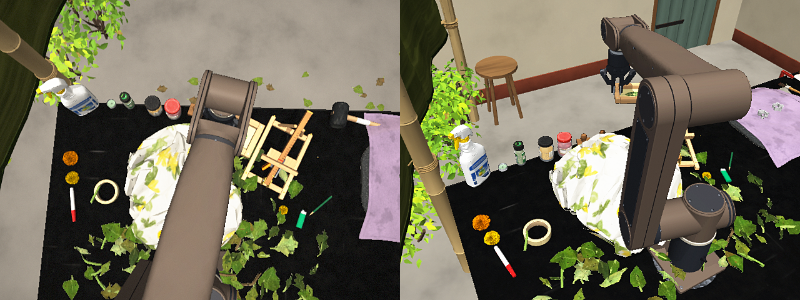

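The carry pictures show the screen still level in the grip, extending toward the easel, with the bystanders undisturbed.

Request:
servo_tool --pt "0 0 -0.9 0 0" --pt "0 -0.1 -1.8 0 0" --pt "0 -0.2 -2.7 0 0" --pt "0 -0.3 -3.6 0 0" --pt "0 -0.33 -4.5 0 0" --pt "0 -0.33 -5.2 -0.5 0" --pt "0 -0.33 -5.6 -1.2 0" --pt "0 -0.33 -5.7 -2 0" --pt "0 -0.33 -5.7 -2.7 0" --pt "0 -0.33 -5.7 -3.2 0"

```text
time: 10.25
eef_pos: [0.5183, -0.2473, 0.2028]
tcp_rot: [0.974, -0.224, 0.0, -0.0]
contact_force: [0.1, -0.3, -2.1]
opening: 0.182
```

Request:
servo_tool --pt "0 0 0 -0.4 0" --pt "0 0 0 -0.6 0" --pt "0 0 0 -0.6 0" --pt "0 0 0 -0.6 0" --pt "0 0 0 -0.6 0" --pt "0 0 0 -0.6 0" --pt "0 0 0 -0.6 0" --pt "0 0 0 -0.6 0" --pt "0 0 0 -0.6 0" --pt "0 0 0 -0.6 0" --grip_force 50

```text
time: 11.08
eef_pos: [0.5184, -0.2473, 0.1791]
tcp_rot: [0.974, -0.224, 0.001, 0.0]
contact_force: [-0.6, -0.3, -2.3]
opening: 0.176
```

```bash
python3 - <<'E'
from h import *
s=ctrl.get_state();print({k:np.round(s[k],3).tolist() for k in("time","eef_pos","tcp_rot","contact_force","wrist_torque")})
p=ctrl.read_camera("top");q=ctrl.read_camera("scene")
a=cv2.resize(p["frame"][165:325,375:525,::-1],(400,427),interpolation=cv2.INTER_CUBIC);b=cv2.resize(q["frame"][160:288,370:490,::-1],(400,427),interpolation=cv2.INTER_CUBIC)
cv2.imwrite("pics/pl.png",np.hstack([a,b]))
E
```

```text
{'time': 11.083, 'eef_pos': [0.518, -0.247, 0.179], 'tcp_rot': [0.974, -0.224, 0.001, 0.0], 'contact_force': [-0.6, -0.334, -2.267], 'wrist_torque': [0.103, -0.019, -0.012]}
```

View pics/pl.png

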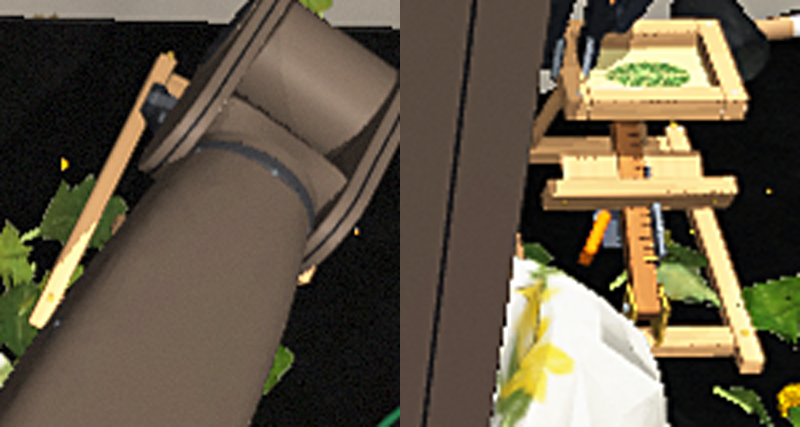

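The scene crop is clear. The screen is level above the ledge with its lower front corners at (570,120) and (745,118). The ledge bar runs from (548,180) to (738,178), its lower edge is near row 207, and the lever is open at (597,235). I'll fit the seat and compare it with the screen in the same view.

```bash
cat >> e.py <<'E'
def ST(yaw,seat,P): # ledge_seat coords -> world
    P=np.atleast_2d(P);h=P[:,0]*c-P[:,2]*s;z=P[:,0]*s+P[:,2]*c
    return np.array(seat)+np.c_[h*np.cos(yaw)-P[:,1]*np.sin(yaw),h*np.sin(yaw)+P[:,1]*np.cos(yaw),z]
E
python3 - <<'E'
from e import *
np.set_printoptions(suppress=True)
S=ctrl.read_camera("scene");T=ctrl.read_camera("top")
sc=lambda a:(np.array(a)-[400,0])/3.333+[370,160]-.35
tc=lambda a:np.array(a)/3.7+np.array([375,165])-.4
A1=[[0,.075,.024],[0,-.075,.024],[-.016,.075,-.006],[-.016,-.075,-.006]]
sp=sc([[548,180],[738,178],[550,207],[730,208]]);tp=tc([[168,299],[380,404]])
f=lambda v:np.r_[(w2pix(S,ST(v[3],v[:3],A1))-sp).ravel(),(w2pix(T,ST(v[3],v[:3],A1[:2]))-tp).ravel()]
r=least_squares(f,[.45,-.28,.1,-.447]);print("seat",r.x.round(4),r.fun.reshape(-1,2).round(1).tolist())
seat=r.x
# screen from TCP
tcp=ctrl.get_state()["eef_pos"];y=-.449
u=np.array([np.cos(y),np.sin(y),0]);v=np.array([-np.sin(y),np.cos(y),0])
ctr=tcp-.061*v-[0,0,.009]
C=[ctr-.055*u+k*.07*v+[0,0,z] for z in(0,.02) for k in(1,-1)]
print("screen corners pred",w2pix(S,C).round(1).tolist(),"seen",sc([[570,120],[745,118],[568,104],[748,101]]).round(1).tolist())
tgt=ST(seat[3],seat[:3],[[.057,.061,.010]]);print("TCP target",tgt.round(4),"now",tcp.round(4))
E
```

```text
seat [ 0.4527 -0.2821  0.0938 -0.4495] [[0.0, -0.7], [-0.7, -0.8], [-2.1, 1.4], [-0.6, 0.4], [1.0, 0.4], [1.5, 1.2]]
screen corners pred [[419.3, 196.7], [473.1, 196.1], [420.3, 190.5], [474.6, 189.9]] seen [[420.7, 195.7], [473.2, 195.1], [420.1, 190.9], [474.1, 190.0]]
TCP target [[ 0.5216 -0.2475  0.1276]] now [ 0.5182 -0.2473  0.1787]
```

Request:
servo_tool --pt "0 0.1 0 -0.3 0" --pt "0 0.1 0 -0.5 0" --pt "0 0.1 0 -0.6 0" --pt "0 0.1 0 -0.7 0" --pt "0 0.1 0 -0.75 0" --pt "0 0.1 0 -0.8 0" --pt "0 0.1 0 -0.85 0" --pt "0 0.1 0 -0.9 0" --pt "0 0.1 0 -0.95 0" --pt "0 0.1 0 -1 0" --grip_force 28

```text
time: 12.12
eef_pos: [0.5222, -0.2476, 0.1404]
tcp_rot: [0.974, -0.225, -0.0, 0.001]
contact_force: [-7.9, 2.0, 10.1]
opening: 0.174
```

```bash
python3 - <<'E'
from h import *
s=ctrl.get_state();print({k:np.round(s[k],3).tolist() for k in("time","eef_pos","contact_force","wrist_torque")})
q=ctrl.read_camera("scene")
cv2.imwrite("pics/p3.png",cv2.resize(q["frame"][160:270,390:490,::-1],(500,550),interpolation=cv2.INTER_CUBIC))
E
```

```text
{'time': 12.117, 'eef_pos': [0.522, -0.248, 0.14], 'contact_force': [-7.943, 1.962, 10.065], 'wrist_torque': [-0.347, 0.858, -0.424]}
```

View pics/p3.png

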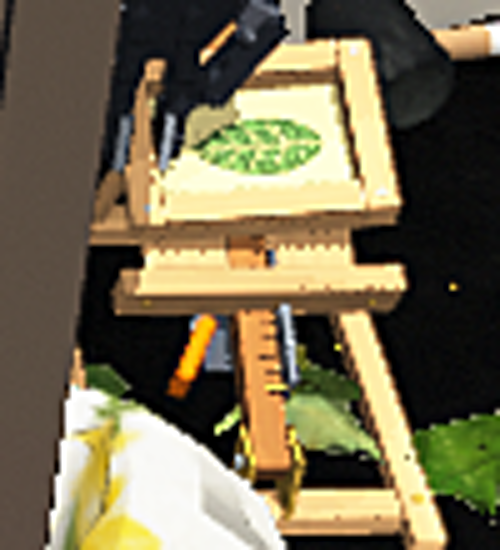

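The screen's upper edge rests on the mast and it is starting to tilt. Its lower edge, near crop row 220, is still above the ledge, and it is level from side to side. I'll keep lowering.

Request:
servo_tool --pt "0 0 0 -0.03 0" --pt "0 0 0 -0.06 0" --pt "0 0 0 -0.1 0" --pt "0 0 0 -0.13 0" --pt "0 0 0 -0.16 0" --pt "0 0 0 -0.2 0" --pt "0 0 0 -0.23 0" --pt "0 0 0 -0.26 0" --pt "0 0 0 -0.3 0" --pt "0 0 0 -0.3 0" --grip_force 22

```text
time: 13.0
eef_pos: [0.5239, -0.2478, 0.1355]
tcp_rot: [0.974, -0.225, 0.001, 0.001]
contact_force: [-14.2, 10.5, 30.9]
opening: 0.17
```

```bash
python3 - <<'E'
from h import *
s=ctrl.get_state();print({k:np.round(s[k],3).tolist() for k in("time","eef_pos","contact_force","wrist_torque")})
q=ctrl.read_camera("scene")
cv2.imwrite("pics/p4.png",cv2.resize(q["frame"][160:270,390:490,::-1],(500,550),interpolation=cv2.INTER_CUBIC))
E
```

```text
{'time': 13.0, 'eef_pos': [0.524, -0.248, 0.135], 'contact_force': [-14.207, 10.482, 30.943], 'wrist_torque': [0.819, 2.154, -0.641]}
```

View pics/p4.png

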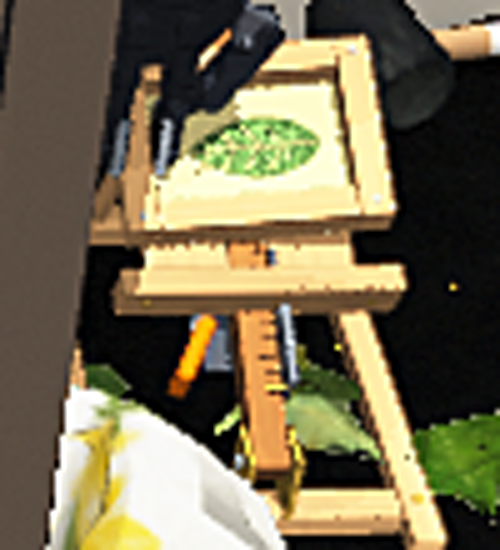

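```bash
python3 - <<'E'
from e import *
S=ctrl.read_camera("scene")
from scipy.spatial.transform import Rotation as R
cc=lambda a:np.array(a)/5+[390,160]-.4
seen=cc([[395,230],[397,211],[366,38],[128,240],[143,222],[152,66]])
P=np.array([[-55,-70,0],[-55,-70,20],[55,-70,20],[-55,70,0],[-55,70,20],[55,70,20]])/1000
tcp=ctrl.get_state()["eef_pos"]
def W(v): return (R.from_euler("ZYX",v[3:]).apply(P)+v[:3])
f=lambda v:np.r_[(w2pix(S,W(v))-seen).ravel()*[1,1]*6, (R.from_euler("ZYX",v[3:]).apply([[0,.061,.009]])[0]+v[:3]-tcp)/.003,(v[3]+.449)/.03]
r=least_squares(f,[.5,-.3,.12,-.45,-.2,0]);print(r.x.round(3),r.fun.round(1).tolist())
seat=np.array([.4527,-.2821,.0938])
M=R.from_euler("ZYX",[-.4495,-.45,0]);L=M.inv().apply(W(r.x)-seat);print((L*1000).round(0).tolist())
E
```

```text
Traceback (most recent call last):
ValueError: operands could not be broadcast together with shapes (12,) (2,)
```

```bash
cat > fit.py <<'E'
from e import *
from scipy.spatial.transform import Rotation as R
seat=np.array([.4527,-.2821,.0938])
M=R.from_euler("ZYX",[-.4495,-.45,0])
P=np.array([[-55,-70,0],[-55,-70,20],[55,-70,20],[-55,70,0],[-55,70,20],[55,70,20]])/1000
def W(v): return (R.from_euler("ZYX",v[3:]).apply(P)+v[:3])
def fit(S,seen,tcp=None,idx=range(6)):
    idx=list(idx)
    f=lambda v:np.r_[(w2pix(S,W(v)[idx])-seen).ravel()*2, ((R.from_euler("ZYX",v[3:]).apply([[0,.061,.009]])[0]+v[:3]-tcp)/.003) if tcp is not None else [],(v[3]+.449)/.03]
    r=least_squares(f,[.5,-.3,.12,-.45,-.2,0]);print("pose",r.x.round(3),"res",r.fun.round(1).tolist())
    print("corners in seat mm",(M.inv().apply(W(r.x)-seat)*1000).round(0).tolist());return r.x
E
python3 - <<'E'
from fit import *
S=ctrl.read_camera("scene");s=ctrl.get_state()
cc=lambda a:np.array(a)/5+[390,160]-.4
fit(S,cc([[395,230],[397,211],[366,38],[128,240],[143,222],[152,66]]),s["eef_pos"])
E
```

```text
pose [ 0.502 -0.313  0.136 -0.496 -0.283 -0.102] res [2.5, 1.1, 3.8, -0.2, 5.8, 3.0, 2.3, 1.3, -2.8, -0.2, -12.8, -3.5, 2.3, -3.7, 1.2, -1.6]
corners in seat mm [[15.0, -74.0, 31.0], [18.0, -71.0, 50.0], [127.0, -76.0, 32.0], [18.0, 65.0, 14.0], [22.0, 68.0, 33.0], [130.0, 63.0, 15.0]]
```

The screen is about 0.17 rad short of the slope and rolled by 0.1 rad. I'll take the load off, shift slightly down-slope and let it settle by releasing.

Request:
servo_tool --pt "0 -0.1 0.04 0.1 0" --pt "0 -0.2 0.1 0.12 0" --pt "0 -0.25 0.12 0.12 0" --pt "0 -0.25 0.12 0.12 0" --pt "0.25 -0.25 0.12 0.12 0" --pt "0.4 -0.25 0.12 0.12 0" --pt "0.5 -0.25 0.12 0.12 0" --pt "0.5 -0.25 0.12 0.12 0" --pt "0.5 -0.25 0.12 0.12 0" --pt "0.5 -0.25 0.12 0.12 0"

```text
time: 13.98
eef_pos: [0.5141, -0.2431, 0.1403]
tcp_rot: [0.974, -0.225, 0.001, 0.001]
contact_force: [0.2, 0.0, -0.5]
opening: 0.5
```

```bash
python3 - <<'E'
from h import *
s=ctrl.get_state();print({k:np.round(s[k],3).tolist() for k in("time","eef_pos","contact_force","wrist_torque")})
q=ctrl.read_camera("scene")
cv2.imwrite("pics/p5.png",cv2.resize(q["frame"][160:270,390:490,::-1],(500,550),interpolation=cv2.INTER_CUBIC))
E
```

```text
{'time': 13.983, 'eef_pos': [0.514, -0.243, 0.14], 'contact_force': [0.222, 0.044, -0.525], 'wrist_torque': [0.019, -0.056, 0.045]}
```

View pics/p5.png

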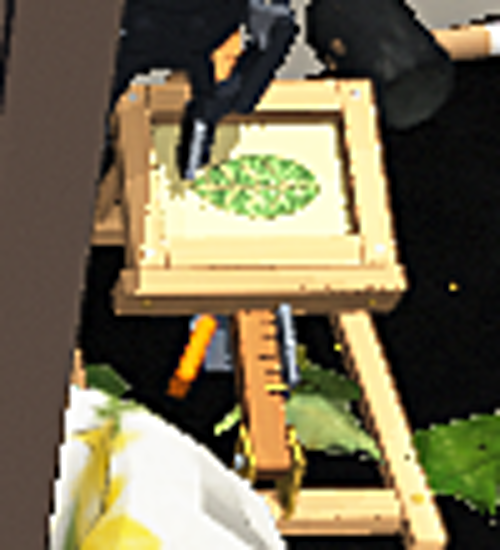

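The screen has dropped into place: its lower edge sits behind the ledge bar (crop row 270), it lies flat and it is centred. It is released with zero force, and the lever is still open at (190,355). I'll lift away and go round the clamp.

Request:
servo_tool --pt "0.5 0 0 0.5 0" --pt "0.5 0 0 1.2 0" --pt "0.5 0 0 2 0" --pt "0.7 0 0 2.6 0" --pt "1 -0.5 0 2.8 0" --pt "1 -1 -0.1 2.8 0" --pt "1 -1.6 -0.2 2.8 0" --pt "1 -2 -0.23 2.5 0" --pt "1 -2.38 -0.23 2 0" --pt "1 -2.38 -0.23 1.5 0"

```text
time: 14.87
eef_pos: [0.4174, -0.2527, 0.2007]
tcp_rot: [0.974, -0.226, 0.002, 0.002]
contact_force: [0.7, -0.1, 0.2]
opening: 1.0
```

Request:
servo_tool --pt "1 0 0 -0.4 0" --pt "1 0 0 -1 0" --pt "1 0 0 -1.4 0" --pt "1 0 0 -1.5 0" --pt "1 0 0 -1.5 0" --pt "1 0 0 -1.5 0" --pt "1 0 0 -1.5 0" --pt "1 0 0 -1.5 0" --pt "1 0 0 -1.5 0" --pt "1 0 0 -1.5 0"

```text
time: 15.7
eef_pos: [0.4178, -0.253, 0.1416]
tcp_rot: [0.974, -0.226, 0.003, 0.002]
contact_force: [-0.4, -0.4, 0.0]
opening: 1.002
```

```bash
python3 - <<'E'
from h import *
s=ctrl.get_state();print({k:np.round(s[k],4).tolist() for k in("time","eef_pos","tcp_rot","contact_force","wrist_torque","opening")})
q=ctrl.read_camera("scene")
for n in("lever_face","clamp_grip","mark","pointer","screen","ledge_seat"): print(n,[(np.round(d["centre"],1).tolist(),round(d["conf"],2)) for d in ctrl.landmark_of(q,n)][:2])
cv2.imwrite("pics/p6.png",cv2.resize(q["frame"][160:270,390:490,::-1],(500,550),interpolation=cv2.INTER_CUBIC))
E
```

```text
{'time': 15.7, 'eef_pos': [0.4178, -0.253, 0.1416], 'tcp_rot': [0.9742, -0.2258, 0.0028, 0.002], 'contact_force': [-0.4078, -0.4364, 0.0049], 'wrist_torque': [-0.0125, -0.0479, -0.0043], 'opening': 1.0021}
lever_face [([231.8, 426.0], 0.38), ([214.7, 436.0], 0.21)]
clamp_grip [([224.4, 439.6], 0.83), ([251.6, 232.7], 0.64)]
mark [([211.3, 437.4], 0.78)]
pointer [([237.5, 442.3], 0.69)]
screen [([197.9, 438.2], 0.65)]
ledge_seat [([214.1, 435.3], 0.7)]
```

View pics/p6.png

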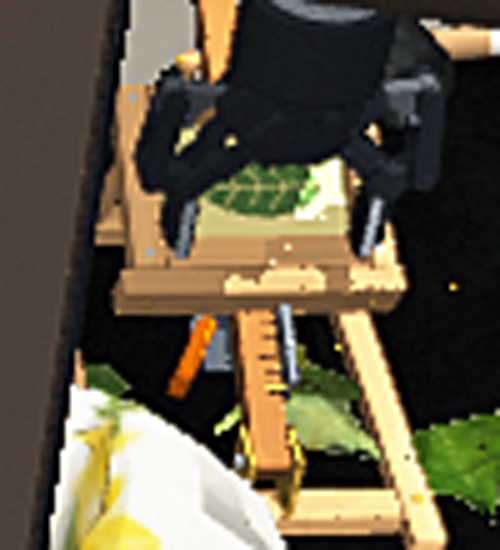

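The fingers hang open in front of the screen, with tips at crop (182,255) and (368,258). The lever tip is at (180,390), the rest at (290,350), and the screen is still seated. I'll check the tip geometry against this before descending.

```bash
python3 - <<'E'
from fit import *
S=ctrl.read_camera("scene");t=ctrl.get_state()["eef_pos"];y=-.4515
v=np.array([-np.sin(y),np.cos(y),0]);u=np.array([np.cos(y),np.sin(y),0])
px=lambda P:((w2pix(S,P)-[390,160]+.4)*5).round(0).tolist()
for dz in(0,.013):print("tips mid pad",dz,px([t+.046*v+[0,0,dz],t-.046*v+[0,0,dz]]))
for a in(.36,.41,.46): # lever tip outer, z=+9 ,-6
    q=[[-.001-r*np.cos(a)-o*np.sin(a)*-0,.0235+r*np.sin(a)+o,z] for r,o,z in((.06,-.0015,.009),(.06,-.0015,-.021))]
    print("lever",a,px(ST(-.4495,seat,q)),np.round(q,3).tolist())
print("rest low",px(ST(-.4495,seat,[[-.062,-.016,.012]])),"foot",px(ST(-.4495,seat,[[-.1,0,0]])))
l=M.inv().apply(t-seat);print("tcp in seat",l.round(4))
for xs,ys,zs in((-.057,.012,-.015),(-.0465,.012,-.015)):print(ST(-.4495,seat,[[xs,ys,zs]]).round(4))
E
```

```text
tips mid pad 0 [[174.0, 270.0], [352.0, 268.0]]
tips mid pad 0.013 [[178.0, 250.0], [357.0, 248.0]]
lever 0.36 [[187.0, 377.0], [176.0, 399.0]] [[-0.057, 0.043, 0.009], [-0.057, 0.043, -0.021]]
lever 0.41 [[182.0, 375.0], [170.0, 397.0]] [[-0.056, 0.046, 0.009], [-0.056, 0.046, -0.021]]
lever 0.46 [[177.0, 373.0], [165.0, 395.0]] [[-0.055, 0.049, 0.009], [-0.055, 0.049, -0.021]]
rest low [[301.0, 382.0]] foot [[274.0, 458.0]]
tcp in seat [-0.0197  0.0112  0.0617]
[[ 0.4176 -0.2518  0.0555]]
[[ 0.4261 -0.2559  0.0601]]
```

Request:
servo_tool --pt "1 0.04 0.12 -0.3 0" --pt "1 0.04 0.12 -0.7 0" --pt "1 0.04 0.12 -1.1 0" --pt "1 0.04 0.12 -1.5 0" --pt "1 0.04 0.12 -1.8 0" --pt "1 0.04 0.12 -2 0" --pt "1 0.04 0.12 -2.1 0" --pt "1 0.04 0.12 -2.18 0" --pt "1 0.04 0.12 -2.18 0" --pt "1 0.04 0.12 -2.18 0"

```text
time: 16.93
eef_pos: [0.4194, -0.2481, 0.0539]
tcp_rot: [0.974, -0.226, 0.002, 0.002]
contact_force: [0.1, 0.2, -0.8]
opening: 0.998
```

Request:
servo_tool --pt "1 0.12 -0.06 0.06 0" --pt "1 0.24 -0.12 0.13 0" --pt "1 0.32 -0.16 0.18 0" --pt "1 0.41 -0.2 0.22 0" --pt "1 0.49 -0.24 0.26 0" --pt "1 0.57 -0.28 0.3 0" --pt "1 0.65 -0.31 0.35 0" --pt "1 0.73 -0.35 0.39 0" --pt "1 0.81 -0.39 0.435 0" --pt "1 0.81 -0.39 0.435 0"

```text
time: 17.77
eef_pos: [0.4529, -0.2644, 0.0721]
tcp_rot: [0.974, -0.226, 0.004, 0.002]
contact_force: [-1.6, 0.5, -0.7]
opening: 1.001
```

```bash
python3 - <<'E'
from fit import *
s=ctrl.get_state();print({k:np.round(s[k],4).tolist() for k in("time","eef_pos","tcp_rot","contact_force","wrist_torque")})
print("tcp seat0",M.inv().apply(s["eef_pos"]-seat).round(4))
S=ctrl.read_camera("scene")
for n in("clamp_grip","pointer","mark","screen","ledge_seat"): print(n,[(np.round(d["centre"],1).tolist(),round(d["conf"],2)) for d in ctrl.landmark_of(S,n)][:2])
for k in(0,.02,.03,.04): print(k,"clamp,pointer,screen,seat",[ST(-.4495,seat,[[a+k,b,0]]) is not None and w2pix(S,ST(-.4495,seat,[[a+k,b,0]]))[0][::-1].round(1).tolist() for a,b in((-.029,.003),(-.062,0),(.055,0),(0,0))])
m=ctrl.masks_of(S,"screen");print([(d["extent"],d["conf"]) for d in m[:2]])
E
```

```text
{'time': 17.7667, 'eef_pos': [0.4529, -0.2644, 0.0721], 'tcp_rot': [0.9741, -0.2259, 0.0035, 0.0022], 'contact_force': [-1.6479, 0.531, -0.7464], 'wrist_torque': [0.0346, 0.1889, 0.0462]}
tcp seat0 [-0.0162  0.016  -0.0163]
clamp_grip [([210.4, 440.0], 0.52), ([202.9, 434.8], 0.23)]
pointer [([222.3, 440.9], 0.5)]
mark [([213.8, 436.2], 0.82)]
screen [([185.1, 434.8], 0.81)]
ledge_seat [([201.9, 435.8], 0.82)]
0 clamp,pointer,screen,seat [[226.4, 440.3], [237.8, 442.8], [198.0, 438.0], [216.4, 440.2]]
0.02 clamp,pointer,screen,seat [[219.5, 439.5], [230.9, 441.9], [191.4, 437.2], [209.7, 439.4]]
0.03 clamp,pointer,screen,seat [[216.1, 439.1], [227.4, 441.5], [188.1, 436.9], [206.3, 439.0]]
0.04 clamp,pointer,screen,seat [[212.7, 438.7], [224.0, 441.1], [184.9, 436.5], [203.0, 438.6]]
[([411.6, 164.5, 465.5, 190.1], 0.83), ([251.5, 210.2, 273.5, 250.9], 0.47)]
```

Request:
servo_tool --pt "1 0.08 -0.04 0.04 0" --pt "1 0.16 -0.08 0.09 0" --pt "1 0.24 -0.12 0.13 0" --pt "1 0.32 -0.16 0.17 0" --pt "1 0.41 -0.2 0.22 0" --pt "1 0.49 -0.235 0.26 0" --pt "1 0.57 -0.275 0.305 0" --pt "1 0.57 -0.275 0.305 0" --pt "1 0.57 -0.275 0.305 0" --pt "1 0.57 -0.275 0.305 0"

```text
time: 18.95
eef_pos: [0.4756, -0.2755, 0.0844]
tcp_rot: [0.974, -0.226, 0.004, 0.002]
contact_force: [-1.2, 0.2, -0.3]
opening: 0.999
```

```bash
cat > m.py <<'E'
from fit import *
s=ctrl.get_state();print({k:np.round(s[k],4).tolist() for k in("time","eef_pos","contact_force","wrist_torque","opening")})
print("tcp seat0",M.inv().apply(s["eef_pos"]-seat).round(4))
REF=dict(clamp_grip=(224.4,-.029),pointer=(237.5,-.062),screen=(197.9,.055),ledge_seat=(214.1,0))
for cam in("scene",):
    S=ctrl.read_camera(cam)
    for n,(r0,a) in REF.items():
        f=lambda k:w2pix(S,ST(-.4495,seat,[[a+k,0,0]]))[0][1]
        d=ctrl.landmark_of(S,n)
        if d:
            dr=d[0]["centre"][0]-r0; k=(dr)/((f(.07)-f(0))/.07); print(n,round(d[0]["conf"],2),np.round(d[0]["centre"],1).tolist(),"ledge mm",round(k*1000,1))
    d=ctrl.landmark_of(S,"mark");print("mark",[(np.round(x["centre"],1).tolist(),round(x["conf"],2)) for x in d[:1]])
    for q in("lever_face",):print(q,[(np.round(x["centre"],1).tolist(),round(x["conf"],2)) for x in ctrl.landmark_of(S,q)[:2]])
cv2.imwrite("pics/last.png",cv2.resize(S["frame"][150:270,385:495,::-1],(550,600),interpolation=cv2.INTER_CUBIC))
E
python3 m.py; python3 m.py | tail -7
```

```text
{'time': 18.95, 'eef_pos': [0.4756, -0.2755, 0.0844], 'contact_force': [-1.2142, 0.233, -0.2557], 'wrist_torque': [0.0452, 0.1698, 0.0909], 'opening': 0.9986}
tcp seat0 [ 0.0119  0.0158 -0.0161]
clamp_grip 0.82 [202.0, 438.3] ledge mm 66.1
pointer 0.55 [213.3, 441.4] ledge mm 70.3
ledge_seat 0.79 [191.6, 435.6] ledge mm 67.3
mark [([212.9, 436.4], 0.59)]
lever_face [([207.0, 421.1], 0.54)]
tcp seat0 [ 0.0109  0.0159 -0.0162]
clamp_grip 0.61 [204.8, 422.5] ledge mm 57.8
pointer 0.86 [212.6, 439.9] ledge mm 72.3
screen 0.76 [175.2, 432.3] ledge mm 69.7
ledge_seat 0.66 [192.8, 431.4] ledge mm 63.7
mark [([214.7, 436.8], 0.85)]
lever_face [([206.9, 422.9], 0.47)]
```

View pics/last.png

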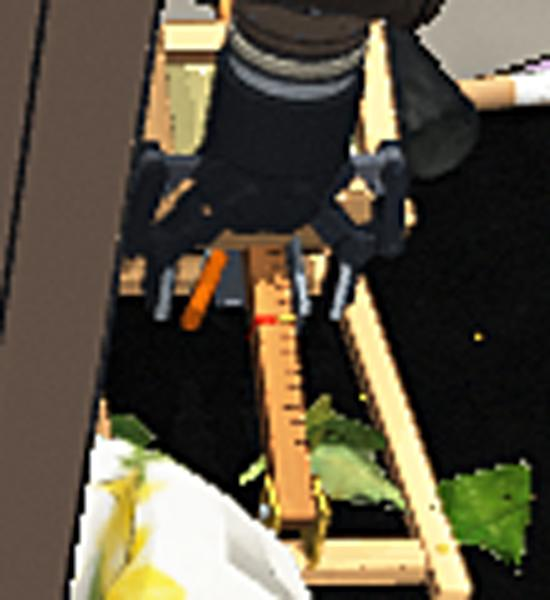

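The picture shows the brass pointer at (287,318) level with the red line at (265,320). The left finger, near x 160, is outside the open lever (200,290), and the right finger, near x 343, is outside the rest (302,280). Next I'll close gradually while shifting to the clamp's centre.

Request:
servo_tool --pt "0.95 -0.02 -0.03 0 0" --pt "0.9 -0.03 -0.06 0 0" --pt "0.85 -0.05 -0.1 0 0" --pt "0.8 -0.06 -0.13 0 0" --pt "0.75 -0.08 -0.16 0 0" --pt "0.7 -0.09 -0.19 0 0" --pt "0.67 -0.1 -0.21 0 0" --pt "0.64 -0.11 -0.23 0 0" --pt "0.62 -0.12 -0.25 0 0" --pt "0.6 -0.12 -0.25 0 0" --grip_force 40

```text
time: 20.48
eef_pos: [0.4684, -0.2839, 0.083]
tcp_rot: [0.974, -0.225, 0.001, 0.001]
contact_force: [-6.7, 4.0, 1.5]
opening: 0.599
```

```bash
python3 m.py; python3 m.py | tail -7
```

```text
{'time': 20.4833, 'eef_pos': [0.4684, -0.2839, 0.083], 'contact_force': [-6.7026, 4.0469, 1.4521], 'wrist_torque': [0.5749, 0.6738, 0.2593], 'opening': 0.5989}
tcp seat0 [ 0.0087  0.0052 -0.0162]
clamp_grip 0.56 [202.0, 436.5] ledge mm 66.1
pointer 0.65 [212.8, 438.9] ledge mm 71.7
screen 0.72 [214.5, 439.9] ledge mm -51.0
ledge_seat 0.86 [195.0, 436.2] ledge mm 57.1
mark [([214.1, 439.1], 0.7)]
lever_face [([174.6, 433.3], 0.53), ([208.8, 426.2], 0.51)]
tcp seat0 [ 0.0087  0.0052 -0.0162]
clamp_grip 0.76 [203.6, 440.3] ledge mm 61.4
pointer 0.76 [213.5, 439.1] ledge mm 69.7
screen 0.65 [175.8, 434.3] ledge mm 67.9
ledge_seat 0.63 [201.8, 437.3] ledge mm 36.8
mark [([210.2, 439.9], 0.64)]
lever_face [([206.7, 428.1], 0.37)]
```

```bash
cat > pm.py <<'E'
from fit import *
S=ctrl.read_camera("scene");f=S["frame"][200:228,428:452].astype(int)
hsv=cv2.cvtColor(S["frame"],cv2.COLOR_RGB2HSV)[200:228,428:452].astype(int)
H,s,v=hsv[...,0],hsv[...,1],hsv[...,2]
for n,m in(("red",((H<5)|(H>172))&(s>170)&(v>120)),("brass",(H>21)&(H<33)&(s>140)&(v>140))):
    y,x=np.nonzero(m);print(n,len(y),(y+200).tolist(),(x+428).tolist())
# predicted drow for 1mm
g=lambda k,yy:w2pix(S,ST(-.4495,seat,[[k,yy,0]]))[0]
print("px/mm",(g(.01,0)-g(0,0))/10,"across 10mm right",g(.008,-.01)-g(.008,0))
hs=cv2.cvtColor(S["frame"],cv2.COLOR_RGB2HSV)[190:225,412:438].astype(int)
m=(hs[...,0]>6)&(hs[...,0]<15)&(hs[...,1]>215)&(hs[...,2]>120)
y,x=np.nonzero(m);print("lever px",len(y),"bbox",x.min()+412,x.max()+412,y.min()+190,y.max()+190,"slope dx/dy",round(float(np.polyfit(y,x,1)[0]),3))
E
python3 pm.py
```

```text
red 6 [213, 213, 213, 214, 214, 214] [436, 440, 443, 436, 437, 439]
brass 4 [214, 214, 215, 215] [442, 443, 441, 442]
px/mm [-0.04032863 -0.33908943] across 10mm right [ 3.69267588 -0.04237726]
lever px 50 bbox 429 433 202 217 slope dx/dy -0.159
```

Request:
servo_tool --pt "0.7 0 0.02 0 0" --pt "0.75 0 0.03 0 0" --pt "0.75 0.03 0.02 0.02 0" --pt "0.75 0.06 0 0.04 0" --pt "0.75 0.1 -0.02 0.055 0" --pt "0.75 0.1 -0.02 0.055 0" --pt "0.75 0.1 -0.02 0.055 0" --pt "0.75 0.1 -0.02 0.055 0" --pt "0.75 0.1 -0.02 0.055 0" --pt "0.75 0.1 -0.02 0.055 0"

```text
time: 22.07
eef_pos: [0.4721, -0.2844, 0.0849]
tcp_rot: [0.974, -0.225, 0.0, 0.001]
contact_force: [-3.1, 3.1, -1.2]
opening: 0.75
```

```bash
python3 m.py|head -4; python3 pm.py
```

```text
{'time': 22.0667, 'eef_pos': [0.4721, -0.2844, 0.0849], 'contact_force': [-3.0619, 3.1178, -1.21], 'wrist_torque': [0.3527, 0.4772, 0.2495], 'opening': 0.7499}
tcp seat0 [ 0.0128  0.0063 -0.016 ]
clamp_grip 0.71 [199.8, 439.7] ledge mm 72.6
pointer 0.72 [214.3, 438.0] ledge mm 67.4
red 9 [213, 213, 214, 214, 214, 214, 214, 214, 214] [436, 439, 436, 437, 439, 440, 441, 442, 443]
brass 2 [213, 213] [440, 441]
px/mm [-0.04032863 -0.33908943] across 10mm right [ 3.69267588 -0.04237726]
lever px 51 bbox 426 431 200 215 slope dx/dy -0.218
```

Request:
servo_tool --pt "0.7 0.01 -0.02 0.01 0" --pt "0.65 0.01 -0.04 0.02 0" --pt "0.6 0.02 -0.06 0.03 0" --pt "0.56 0.025 -0.08 0.035 0" --pt "0.52 0.03 -0.1 0.04 0" --pt "0.48 0.03 -0.11 0.04 0" --pt "0.44 0.03 -0.11 0.04 0" --pt "0.4 0.03 -0.11 0.04 0" --pt "0.35 0.03 -0.11 0.04 0" --pt "0.3 0.03 -0.11 0.04 0"

```text
time: 23.3
eef_pos: [0.4727, -0.2854, 0.0864]
tcp_rot: [0.974, -0.225, -0.002, -0.003]
contact_force: [-5.5, 13.2, 4.2]
opening: 0.43
```

```bash
python3 m.py|head -4; python3 pm.py
```

```text
{'time': 23.3, 'eef_pos': [0.4727, -0.2854, 0.0864], 'contact_force': [-5.5478, 13.2116, 4.2037], 'wrist_torque': [1.6818, 0.5802, 0.32], 'opening': 0.4303}
tcp seat0 [ 0.0143  0.0058 -0.0151]
clamp_grip 0.85 [200.7, 436.8] ledge mm 69.9
screen 0.69 [176.5, 433.4] ledge mm 65.7
red 9 [213, 213, 214, 214, 214, 214, 214, 214, 214] [436, 439, 436, 437, 439, 440, 441, 442, 443]
brass 5 [210, 212, 212, 212, 213] [435, 440, 441, 442, 443]
px/mm [-0.04032863 -0.33908943] across 10mm right [ 3.69267588 -0.04237726]
lever px 34 bbox 431 435 201 215 slope dx/dy -0.118
```

Request:
servo_tool --pt "0.2 0 0 0 0" --pt "0.1 0 0 0 0" --pt "0 0 0 0 0" --pt "0 0 0 0 0" --pt "0 0 0 0 0" --pt "0 0 0 0 0" --pt "0 0 0 0 0" --pt "0 0 0 0 0" --pt "0 0 0 0 0" --pt "0 0 0 0 0" --grip_force 60

```text
time: 24.53
eef_pos: [0.4727, -0.2855, 0.0867]
tcp_rot: [0.974, -0.225, -0.002, -0.002]
contact_force: [-4.5, 1.9, -0.4]
opening: 0.418
```

```bash
cat > lv.py <<'E'
from fit import *
S=ctrl.read_camera("scene");k=.072
for a in(0,.05,.1,.2,.3):
    d=np.array([-np.cos(a),np.sin(a)]);n=np.array([np.sin(a),np.cos(a)])
    # outer face at shut: y=+22 -> offset -1.5 from pivot line
    P=[[*( [-.001+k,.0235]+r*d+o*n),.009] for o in(-.0015,-.0115) for r in(.02,.06)]
    print(a,"outer20,60 inner20,60",w2pix(S,ST(-.4495,seat,P)).round(1).tolist())
hs=cv2.cvtColor(S["frame"],cv2.COLOR_RGB2HSV)
for y in range(198,220):
    x=[i for i in range(412,442) if 5<hs[y,i,0]<16 and hs[y,i,1]>215 and hs[y,i,2]>110]
    if x:print(y,x)
E
python3 lv.py;python3 m.py|head -4; python3 pm.py
```

```text
0 outer20,60 inner20,60 [[430.9, 197.9], [432.4, 211.4], [434.5, 197.9], [436.1, 211.3]]
0.05 outer20,60 inner20,60 [[430.5, 197.9], [431.3, 211.4], [434.2, 198.1], [435.0, 211.5]]
0.1 outer20,60 inner20,60 [[430.1, 197.9], [430.1, 211.4], [433.8, 198.2], [433.9, 211.7]]
0.2 outer20,60 inner20,60 [[429.4, 197.9], [427.9, 211.1], [433.1, 198.5], [431.6, 211.8]]
0.3 outer20,60 inner20,60 [[428.6, 197.8], [425.7, 210.7], [432.3, 198.7], [429.3, 211.7]]
201 [434]
202 [434]
203 [433, 434]
204 [433, 434, 435]
205 [433, 434, 435]
206 [433, 434, 435]
207 [433, 434, 435]
208 [433, 434, 435]
209 [433, 434]
210 [433, 434]
211 [433, 434]
212 [432, 433, 434]
213 [432, 433, 434, 437]
214 [432, 433, 434]
215 [432, 433]
{'time': 24.5833, 'eef_pos': [0.4727, -0.2855, 0.0867], 'contact_force': [-4.437, 2.4473, 0.1623], 'wrist_torque': [0.3221, 0.4288, 0.3886], 'opening': 0.4186}
tcp seat0 [ 0.0145  0.0057 -0.0149]
clamp_grip 0.68 [200.3, 440.5] ledge mm 71.1
pointer 0.65 [212.0, 440.8] ledge mm 74.0
red 8 [213, 213, 214, 214, 214, 214, 214, 214] [436, 439, 436, 437, 439, 441, 442, 443]
brass 5 [209, 210, 212, 212, 212] [435, 435, 440, 441, 442]
px/mm [-0.04032863 -0.33908943] across 10mm right [ 3.69267588 -0.04237726]
lever px 35 bbox 432 435 201 215 slope dx/dy -0.114
```

```bash
cat > pr.py <<'E'
from fit import *
A=[ctrl.read_camera("scene")["frame"].astype(float) for _ in range(3)];f=np.mean(A,0)
print("rows 208..218; G/R per column (red low, wood mid, brass high)")
for y in range(207,219):
    print(y," ".join(f"{f[y,x,1]/f[y,x,0]:.2f}" for x in range(434,448)),"|"," ".join(f"{f[y,x,0]:3.0f}" for x in range(434,448)))
E
python3 pr.py
```

```text
rows 208..218; G/R per column (red low, wood mid, brass high)
207 0.47 0.42 0.74 0.72 0.70 0.69 0.59 0.62 0.65 0.86 1.10 1.04 1.06 1.03 | 240 219 250 244 240 242 127 181 201  53  85 213  75 177
208 0.47 0.42 0.71 0.72 0.70 0.71 0.70 0.69 0.95 0.81 1.19 1.05 1.05 1.03 | 238 214 242 242 240 247 249 253 255  91  44 210 117 172
209 0.46 0.74 0.58 0.70 0.74 0.72 0.70 0.67 0.72 0.71 1.31 1.03 1.04 1.03 | 238 255 204 239 248 247 245 249 255  83  21 206 164 176
210 0.46 0.79 0.53 0.70 0.74 0.72 0.62 0.55 0.62 0.70 1.40 1.05 1.04 1.03 | 239 255 221 240 247 247 209 107 214  49  18 148 207 183
211 0.44 0.63 0.62 0.73 0.76 0.73 0.72 0.70 0.75 0.69 1.30 1.06 1.04 1.03 | 212 255 241 242 246 244 247 249 255 104  24 178 180 141
212 0.42 0.42 0.66 0.73 0.76 0.72 0.89 0.88 0.88 0.78 0.96 1.25 1.04 1.04 | 143  96 232 244 246 245 251 251 255 226  67  25 135 139
213 0.44 0.68 0.24 0.31 0.30 0.25 0.57 0.75 0.76 0.77 0.82 1.08 1.04 1.06 | 153  56 255 255 255 254 230 243 248 255 142  74 180  73
214 0.47 0.46 0.04 0.21 0.34 0.18 0.29 0.27 0.14 0.05 0.47 1.09 1.04 1.03 | 118  53 160 242 255 234 253 255 240 25
[... 233 characters left out ...]
9 255 251 244 243 240 247 255  65   0   0   0
217 0.00 0.62 0.58 0.74 0.74 0.71 0.73 0.63 0.62 0.64 0.48 nan 1.30 0.86 |  51  80  58 255 252 245 244 201 194 225  41   0   3   5
218 inf 0.62 0.54 0.61 0.72 0.71 0.72 0.71 0.69 0.79 0.53 nan 1.25 0.95 |   0  78  52 220 250 245 244 243 247 255  78   0   3   6pr.py:5: RuntimeWarning: invalid value encountered in scalar divide
  print(y," ".join(f"{f[y,x,1]/f[y,x,0]:.2f}" for x in range(434,448)),"|"," ".join(f"{f[y,x,0]:3.0f}" for x in range(434,448)))
pr.py:5: RuntimeWarning: divide by zero encountered in scalar divide
  print(y," ".join(f"{f[y,x,1]/f[y,x,0]:.2f}" for x in range(434,448)),"|"," ".join(f"{f[y,x,0]:3.0f}" for x in range(434,448)))
```

The pointer is about 3 to 5 mm above the line, which is inside 6 mm but too near the limit. I'll ease the gripped clamp a little down the mast.

Request:
servo_tool --pt "0 -0.01 0.005 -0.005 0" --pt "0 -0.02 0.01 -0.01 0" --pt "0 -0.03 0.015 -0.015 0" --pt "0 -0.04 0.02 -0.02 0" --pt "0 -0.05 0.025 -0.03 0" --pt "0 -0.06 0.03 -0.035 0" --pt "0 -0.07 0.035 -0.04 0" --pt "0 -0.08 0.04 -0.045 0" --pt "0 -0.08 0.04 -0.045 0" --pt "0 -0.08 0.04 -0.045 0"

```text
time: 25.97
eef_pos: [0.4723, -0.2854, 0.0863]
tcp_rot: [0.974, -0.225, 0.002, -0.001]
contact_force: [7.1, -0.3, -3.8]
opening: 0.418
```

```bash
python3 m.py|head -5; python3 pm.py|head -2;python3 pr.py 2>/dev/null|sed -n 4,10p
```

```text
{'time': 25.9667, 'eef_pos': [0.4723, -0.2854, 0.0863], 'contact_force': [7.0547, -0.285, -3.7869], 'wrist_torque': [0.0512, -0.7865, 0.1755], 'opening': 0.4177}
tcp seat0 [ 0.014   0.0055 -0.015 ]
clamp_grip 0.73 [198.7, 437.4] ledge mm 75.8
pointer 0.61 [214.2, 440.2] ledge mm 67.6
screen 0.75 [174.9, 434.9] ledge mm 70.6
red 9 [213, 213, 214, 214, 214, 214, 214, 214, 214] [436, 439, 436, 437, 439, 440, 441, 442, 443]
brass 4 [213, 213, 213, 213] [440, 441, 442, 444]
209 0.48 0.43 0.61 0.71 0.74 0.72 0.70 0.67 0.72 0.72 1.32 1.04 1.04 1.04 | 242 215 181 242 248 248 245 249 255  83  22 206 163 172
210 0.48 0.45 0.54 0.71 0.74 0.72 0.63 0.56 0.62 0.70 1.40 1.05 1.03 1.04 | 242 233 211 243 248 247 210 107 215  50  18 150 215 179
211 0.45 0.68 0.64 0.73 0.76 0.73 0.72 0.68 0.73 0.67 1.25 1.05 1.05 1.05 | 222 255 245 243 246 244 246 249 255  96  23 183 175 139
212 0.43 0.41 0.59 0.73 0.76 0.72 0.79 0.81 0.80 0.78 1.05 1.21 1.05 1.05 | 156 159 192 243 246 245 245 248 255 173  59  29  98 134
213 0.45 0.50 0.21 0.31 0.30 0.24 0.81 1.00 1.00 1.00 0.94 1.07 1.05 1.07 | 145  94 255 255 255 254 234 255 255 255 202  54 176  70
214 0.45 0.41 0.06 0.21 0.33 0.17 0.26 0.25 0.10 0.02 0.41 1.13 1.05 1.05 | 139  69 161 242 255 234 253 254 239 255  72  94 184  61
215 0.52 0.18 0.65 0.81 0.80 0.77 0.76 0.74 0.73 0.70 0.91 1.09 1.05 1.05 |  75  84 136 255 249 244 241 238 246 220  51 129 202  46
```

Request:
servo_tool --pt "0 0 0 0 0" --pt "0 0 0 0 0" --pt "0 0 0 0 0" --pt "0 0 0 0 0" --pt "0 0 0 0 0" --pt "0 0 0 0 0" --pt "0 0 0 0 0" --pt "0 0 0 0 0" --pt "0 0 0 0 0" --pt "0 0 0 0 0"

```text
time: 27.35
eef_pos: [0.4725, -0.2855, 0.0864]
tcp_rot: [0.974, -0.225, 0.002, -0.001]
contact_force: [3.0, -0.3, -2.7]
opening: 0.421
```

```bash
python3 m.py|head -6; python3 pm.py;python3 lv.py|tail -14; python3 - <<'E'
from fit import *
S=ctrl.read_camera("scene");d=[x for x in ctrl.masks_of(S,"screen")];print([(x["extent"],round(x["conf"],2),int(x["region"].sum())) for x in d[:2]])
# predicted outer corners of seated screen, ledge .071
Q=np.array([[0,-70,20],[110,-70,20],[110,70,20],[0,70,20]])/1000+[.071,0,0];print(w2pix(S,ST(-.4495,seat,Q)).round(1).tolist())
E
```

```text
{'time': 27.35, 'eef_pos': [0.4725, -0.2855, 0.0864], 'contact_force': [3.0469, -0.2593, -2.7312], 'wrist_torque': [0.2602, -0.1719, 0.2102], 'opening': 0.4208}
tcp seat0 [ 0.0141  0.0056 -0.015 ]
clamp_grip 0.67 [211.7, 437.3] ledge mm 37.5
pointer 0.5 [212.3, 439.3] ledge mm 73.2
screen 0.56 [176.2, 432.7] ledge mm 66.6
ledge_seat 0.73 [191.4, 435.0] ledge mm 67.9
red 9 [213, 213, 214, 214, 214, 214, 214, 214, 214] [436, 439, 436, 437, 439, 440, 441, 442, 443]
brass 3 [213, 213, 213] [440, 441, 444]
px/mm [-0.04032863 -0.33908943] across 10mm right [ 3.69267588 -0.04237726]
lever px 39 bbox 432 435 201 215 slope dx/dy -0.088
202 [434]
203 [433, 434]
204 [433, 434, 435]
205 [433, 434, 435]
206 [433, 434, 435]
207 [433, 434, 435]
208 [433, 434, 435]
209 [433, 434, 435]
210 [433, 434, 435]
211 [433, 434]
212 [432, 433, 434, 435]
213 [432, 433, 434]
214 [432, 433, 434]
215 [432, 433]
[([413.1, 154.4, 467.6, 190.0], 0.95, 502)]
[[464.8, 189.1], [459.9, 153.6], [409.6, 154.0], [413.3, 189.6]]
```

```bash
python3 - <<'E'
from plant import ctrl
print(ctrl.sign_off()); s=ctrl.get_state(); print(s["time"],s["eef_pos"],s["opening"],s["contact_force"])
E
```

```text
the job is handed in; nothing more can be done
None
the job is handed in; nothing more can be done
```

I've handed the job in at about 27 s of the 54 s limit; the sign-off gave no verdict.

**What I did:** I stood the screen on the ledge and let go of it. I then pushed the ledge up to the red line with the lever open and squeezed the lever shut at 60 N grip. The clamp is still held that way.

**Screen:** The picture after release showed it seated on the ledge, flat and about centred, with no force on the fingers. At the end the network's outline of it reached about 7 mm further right than my model. I put that down to a loose outline, but did not confirm it.

**Pointer:** After the first closing it stood roughly 3–5 mm above the line, so I eased the gripped clamp down a little. In the last check the brass was one pixel row above the red, about 2–3 mm. The networks' ledge readings scattered between 67 and 73 mm (target 70), apart from one clear outlier at 37.5.

**Lever:** The finger gap came to about 38 mm, which is the size of the shut clamp. The visible edge of the lever also fits an angle of 0 to 0.05 rad, but both are indirect, and a finger hid part of the lever.

**Finger forces:** I could not read these separately. The side force was nearly balanced, so both fingers should be pressing well over 2 N.

**Gaps in the checks:** I had used all 12 picture views before the final squeeze, so the last checks came from pixel values and the networks. I did not re-measure the blocks, tape or jars at the end; the last picture showing them was taken mid-carry and they looked undisturbed.

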